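# Assemble the soldering-tip holder and press its snap cap home

### The job

Put the soldering-tip holder together on the spindle stand: thread the plain collar down the post fully home, then the flanged tip holder, hub up, fully home on the collar, and then press the snap cap onto the stud at the top of the post until it clicks past the spring balls, and on until it sits fully home on the post's shoulder. Keep pressing the cap down after the click: the job ends with the gripper still pushing down on the seated cap with about 10 N, not letting go. Leave the other things on the bench where they are.

Things in the scene. Friction and masses are not known exactly. Their poses are not given: they have to be found in the camera images.
- stand: upright spindle stand fixed to the bench: round dark base 100 mm across, 10 mm thick, and on it a round steel post 20 mm across that ends in a flat shoulder 59.5 mm above the bench, with a thinner stud above it. Origin on the post's axis at bench level, z up. A ring fully home on the base has its underside 10 mm above this origin
- shoulder (a point): point on the post's axis at the height of the flat shoulder, 59.5 mm above the bench; the cap's underside comes to rest here when it is fully home
- stud_tip (a point): top of the stud, 79.5 mm above the bench, on the axis. The stud is 13 mm across and tapers over its top 6 mm to a 6 mm blunt tip. Four spring-loaded steel balls, centred 9 mm above the shoulder, stick out of it to 19.8 mm across and give way inwards; the 25 mm bores of the rings pass them freely
- collar: plain aluminium ring, 36 mm outside, 25 mm bore, 22 mm high, about 60 g, standing on the bench with its bore upright; goes on first. Origin: centre of its underside, z up. Fully home: 10 mm above the stand's origin
- holder: dark grey soldering-tip holder: a flange 72 mm across, 8 mm thick, with a circle of ten light dots, and on it a hub 36 mm across that rises to 26 mm overall; 25 mm bore right through; about 70 g; stands flange down, goes on second, same way up. Origin: centre of the flange's underside, z up. Fully home: on the collar, 32 mm above the stand's origin
- cap: black snap cap: smooth round cup, open side down, 30 mm across, 30 mm high, about 30 g. A lip with a 15.4 mm opening rings its lower 4 mm inside. On the stud the lip meets the balls about 13 mm above the shoulder; the push needed rises to about 8 to 12 N, then drops away and the cap snaps down. Origin: centre of its underside, z up. Fully home: at the shoulder, 59.5 mm above the stand's origin
- cap_top (a point): centre of the cap's closed flat top, 30 mm above its underside
- screwdriver: a black-handled screwdriver, 170 mm long, lying flat; bystander; origin at mid-length on its underside
- flux_jar: a small jar with a white lid, 44 mm across, 45 mm high; bystander; origin under its centre
- alcohol: a clear bottle, 48 mm across, 120 mm high; bystander; origin under its centre
- parts_tray: a grey divided tray, 90 x 120 x 25 mm; bystander; origin under its centre
- reel: an empty grey flanged reel standing on its flange, 50 mm across, 32 mm high, no hole through it; bystander; origin under its centre
- wrench: a flat steel wrench, 140 mm long; bystander; origin at mid-length on its underside
Things that resemble listed ones, but are neither listed nor needed, are in the scene too. Leave any purple look-alike of the holder alone.

How it is judged (in metres and radians):
On the way, in this order (a step that is already met when the one before it is completed fails the run):
1. the collar is fully home on the stand's base (z of collar in the frame of stand below 0.0125 m and horizontal distance between collar and stand below 0.005 m and angle between collar's own z axis and vertical below 0.08 rad), for 0.2 s.
2. the tip holder is fully home on the collar, hub up (all of step 1 and z of holder in the frame of stand below 0.0345 m and horizontal distance between holder and stand below 0.005 m and angle between holder's own z axis and vertical below 0.08 rad), for 0.2 s.
3. the cap has clicked past the balls and sits fully home on the shoulder (all of step 2 and z of cap in the frame of stand below 0.062 m and horizontal distance between cap and stand below 0.005 m and angle between cap's own z axis and vertical below 0.08 rad), for 0.2 s.
At the end, for the whole second after the job is handed in: Collar, tip holder and cap all sit on the post, each within 2.5 mm of its home height, within 5 mm of the post's axis and upright within 0.08 rad, and the gripper's fingers are still on the cap, pressing it against the stand with more than 4 N (all of step 3 and contact force between cap and stand above 4 N and contact force between the fingers and cap above 3 N); the arm keeps its last pose, push and grip.
It fails at once if a bystander is moved by more than 30 mm (distance of any of screwdriver, flux_jar, alcohol, parts_tray, reel, wrench from where it was at the start of the episode above 0.03 m).
It also fails if it takes over 67 s, if anything falls off the work surface, if the arm or the gripper's body presses on something with over 40 N, if the wrist force passes 120 N, or if a joint passes its speed limit or range.

### The arm

A 6-joint arm with a two-finger parallel gripper is mounted at the origin on the work surface. World frame = base frame: x ahead of the robot, y to its left, z up, the work surface at z = 0. Lengths are in mm, angles in rad, forces in N, time in s.
With the tool pointing down it reaches from about 350 to 775 mm from the base axis. Payload 7.3 kg.
Tool frame: the origin (TCP) lies midway between the tips of the shut fingers; the grasp point (between the pads) lies 19 mm behind it (env.hold_point_z is the distance from the TCP to the grasp point, in mm); z points along the fingers, y is the line along which they close (so a half turn about z gives the same grasp; the last joint's range is limited). The gripper opens to 92 mm and grips with 3 to 60 N. Pads are 19 mm wide; open, the fingers measure 130 mm over their backs; the gripper's body (75 mm by 190 mm) begins 47 mm behind the grasp point.
Start: joints at [1.071, 0.342, 1.524, -0, 1.275, -0.146], TCP at [181.881, 492.508, 226.741] pointing down, gripper open.
Joint ranges: [-2.53, 2.53], [-0.77, 2.02], [0.04, 2.7], [-1, 4.14], [0.28, 2.66], [-3.11, 3.11]. Speed limits (rad/s): [2.57, 2.57, 3.14, 3.14, 3.14, 3.14].

### API

Orientations are given as a 3x3 rotation matrix whose columns are the frame's x, y, z axes.
In Python, from plant import monitor, camera, camera_model, job, env gives the robot as it stands.
- The arm moves only by the tool apply_moves, never from a script. Its argument "rows" is a list of rows, each a list of 3 entries, a list of its own where there are three numbers: the shift along the tool's x, y, z in mm, then the turn about the tool's z in rad, then the opening, from 0 (shut) to 1 (fully open). A call has 1 to 12 rows; each row shifts and turns the commanded pose from where the row before left it, along the tool's axes as they then stand; what a row does not reach is not made up. A row lasts 1/10 s, in which the tool goes at most 50 mm and 8.59 degrees, less where a joint would pass 70% of its speed; a pose out of reach is approached as far as the arm can. A call is refused whole if a number of a shift passes 50 or a number of a turn 0.15, either way. A call with a gripper value outside its range is refused whole. The fingers move at their own pace and stop on an object; "squeeze" is the grip in N (left out, the last holds). Time passes only in rows, so rows that do not move let the fingers close. It gives the time, the measured TCP pose, the force, the opening and the grip force at its end, in the units of the state.
- monitor.observe(): the state, without advancing time (a new reading comes with each control period).
- camera(name): name is "scene" or "side" or "wrist"; returns the picture (480x640x3 uint8, red, green, blue); there is no depth.
- camera_model(name): a dict with "mtx" (3x3 intrinsics, pixels), "xyz" and "orientation" of the camera in the world. Camera axes: x right, y up, looking along -z (the intrinsics and any distortion apply to the point x, -y, -z); pixel columns grow to the right and rows downward; lengths in mm; the calibration is good to about 2 mm. A picture is of the moment at which its call begins: read the wrist's pose just before it. camera_model takes no time and is no camera call; for the wrist camera it gives the pose at the moment of the call.
- job.finish_job(): hands the job in; it is judged then, once.
The state is a dict: "clock": time; "q": joint angles; "dq": joint speeds; "tau": joint torques, N m; "ee_pos": TCP position; "ee_rot": TCP orientation; "force": force on the tool from outside, world axes, zero at the start; "ft_torque": the same for the moment, N m; "grip_width": finger opening in mm; "grip_force": force on a finger pad.
Only numpy, scipy, OpenCV 4.12 (cv2) and the standard library are available. Lean on these libraries where they do the work, as an engineer would, in place of code of your own. Each camera call takes 0.05 s, during which the arm holds its last target. There are 200 camera calls.

## Working session

There is one attempt and no reset: what is moved stays moved. The work goes in short steps, Python scripts to look and compute and a tool call to move; the robot and the scene stay as the last step left them, time stands still between calls to the robot, and variables do not carry over. Pictures are saved under pics/ and viewed, at most 10 in all, crops included, and the job is handed in when it is done.

Besides the shell and the picture viewer there is one more tool, called after "Request:" as name(argument=value, ...), one argument or row to a line, values as JSON. apply_moves: Moves the arm, as the interface text tells. Its arguments: {"type":"object","properties":{"rows":{"type":"array","items":{"type":"array"}},"squeeze":{"type":"number"}},"required":["rows"]}

```bash
mkdir -p pics; ls; python3 - <<'E'
from plant import monitor,camera,camera_model,env
import cv2,numpy as np
s=monitor.observe();print(s['clock'],s['ee_rot'],s['grip_width'],env.hold_point_z)
ims=[]
for n in ["scene","side","wrist"]:
    m=camera_model(n);print(n,m)
    im=camera(n)[:,:,::-1];cv2.imwrite(f'pics/{n}0.png',im)
E
```

```text
pics
0.0 [[-9.38048421e-01  3.46503348e-01 -7.67518117e-04]
 [ 3.46504110e-01  9.38047461e-01 -1.36471507e-03]
 [ 2.47090079e-04 -1.54611700e-03 -9.99998774e-01]] 91.78312133117069 18.8
scene {'mtx': array([[474.77640696,   0.        , 318.73591639],
       [  0.        , 474.77640696, 242.96628089],
       [  0.        ,   0.        ,   1.        ]]), 'xyz': array([1346.58843596, -236.83139325,  703.77692013]), 'orientation': array([[ 0.28843838, -0.56098372,  0.77595139],
       [ 0.95746365,  0.17589518, -0.22874492],
       [-0.00816393,  0.80892407,  0.58785645]])}
side {'mtx': array([[474.70430576,   0.        , 323.769154  ],
       [  0.        , 474.70430576, 248.51540213],
       [  0.        ,   0.        ,   1.        ]]), 'xyz': array([505.36509226, 708.82762914, 710.20516658]), 'orientation': array([[-0.99957129,  0.00340179, -0.02908039],
       [-0.02420574, -0.65479425,  0.75541947],
       [-0.01647189,  0.75579952,  0.65459588]])}
wrist {'mtx': array([[400.321173  ,   0.        , 312.74927343],
       [  0.        , 400.321173  , 236.45547105],
       [  0.        ,   0.        ,   1.        ]]), 'xyz': array([119.46535981, 515.90037367, 383.13620138]), 'orientation': array([[ 0.34680794, -0.90829071, -0.23394922],
       [ 0.93793558,  0.33556743,  0.08758623],
       [-0.00104802, -0.2498049 ,  0.96829562]])}
```

View pics/scene0.png

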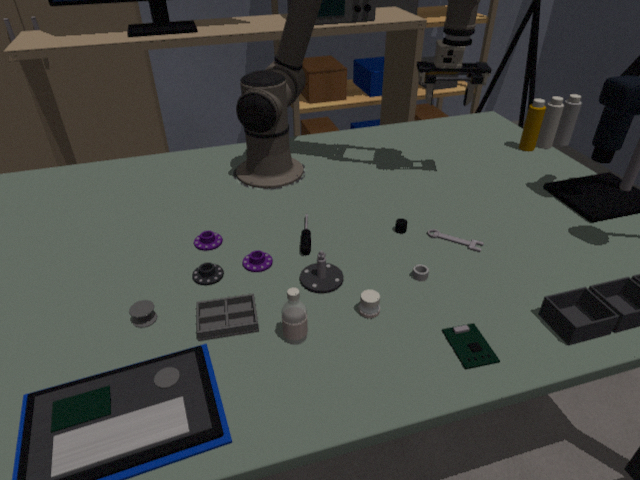

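View pics/side0.png

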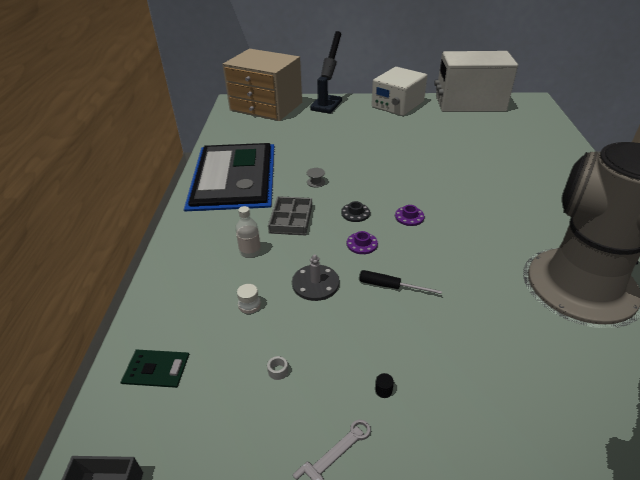

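The scene view shows the stand at (322,278), collar at (421,272) and cap at (401,226). There are three holder-shaped things: dark grey (208,273), purple (208,240) and purple (257,261). The dark grey one fits the description; the purple ones are look-alikes. In the side view the stand is at (315,282), collar (278,367), cap (385,385) and dark holder (356,211). Next I'll confirm these in an enlarged crop.

```bash
cat > h.py <<'E'
import numpy as np,cv2
def ray(m,u,v):
    x,y=(np.array([u,v])-m['mtx'][:2,2])/m['mtx'][0,0]
    return m['orientation']@np.array([x,-y,-1.])
def plane(m,u,v,z):
    d=ray(m,u,v);return m['xyz']+d*(z-m['xyz'][2])/d[2]
def project(m,p):
    c=m['orientation'].T@(np.asarray(p,float)-m['xyz']);c=c/-c[2]
    return m['mtx'][0,0]*c[0]+m['mtx'][0,2],-m['mtx'][0,0]*c[1]+m['mtx'][1,2]
def rectify(m,im,cx,cy,z,half=60,s=4):
    "bench plane at height z seen from above, s px/mm; col=+x, row=-y"
    w=np.float32([[cx-half,cy+half],[cx+half,cy+half],[cx+half,cy-half],[cx-half,cy-half]])
    src=np.float32([project(m,[*p,z]) for p in w]);n=2*half*s
    H=cv2.getPerspectiveTransform(src,np.float32([[0,0],[n,0],[n,n],[0,n]]))
    return cv2.warpPerspective(im,H,(n,n),flags=cv2.INTER_CUBIC)
E
python3 - <<'E'
from h import *
from plant import camera_model
P={'stand':((322,279),(315,284),10),'collar':((421,269),(278,363),22),'cap':((401,221),(385,379),30),'holder':((208,274),(356,212),8)}
rows=[]
for n in('scene','side'):
    m=camera_model(n);im=cv2.imread(f'pics/{n}0.png');r=[]
    for k,(a,b,z) in P.items():
        u,v=a if n=='scene' else b;p=plane(m,u,v,z);print(n,k,p.round(1))
        c=cv2.resize(im[v-26:v+26,u-26:u+26],(200,200),interpolation=cv2.INTER_CUBIC);r.append(c)
    rows.append(np.hstack(r))
cv2.imwrite('pics/crop1.png',np.vstack(rows))
E
```

```text
scene stand [5.651e+02 3.000e-01 1.000e+01]
scene collar [612.  220.6  22. ]
scene cap [428.5 254.9  30. ]
scene holder [ 468.1 -243.4    8. ]
side stand [552.   13.3  10. ]
side collar [608.1 218.5  22. ]
side cap [426.1 253.6  30. ]
side holder [ 460.1 -240.     8. ]
```

View pics/crop1.png

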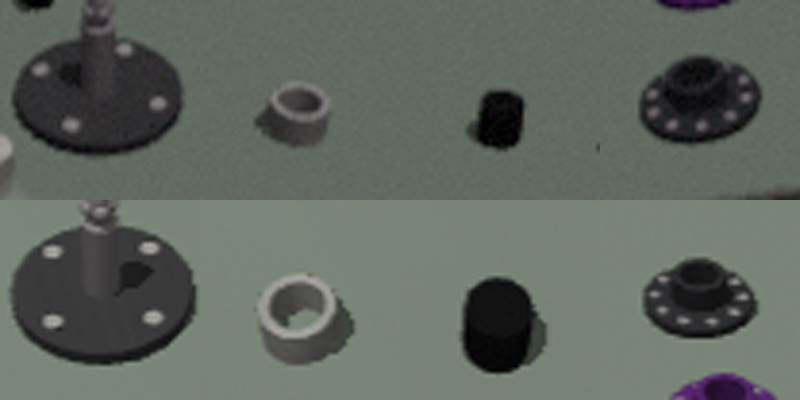

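The crops confirm the four targets: the stand, the plain light ring (collar), the black cup (cap), and the dark grey flange with light dots (holder). The two purple ones stay put. Next I'll check the clearances and fly towards the collar.

```bash
python3 - <<'E'
from h import *
from plant import camera_model
m=camera_model('side')
for k,u,v in [('alc',249,254),('jar',249,310),('purpA',362,244),('purpB',410,217),('wr1',362,430),('wr2',310,472),('tray',291,218),('sd1',361,279),('sd2',441,294)]: print(k,plane(m,u,v,4)[:2].round())
E
```

```text
alc [705. -86.]
jar [681.  81.]
purpA [ 449. -122.]
purpB [ 328. -225.]
wr1 [466. 330.]
wr2 [545. 397.]
tray [ 620. -220.]
sd1 [456.  -8.]
sd2 [295.  34.]
```

Request:
apply_moves(
  rows=[
    [[-45, -10, 0], 0, 1],
    [[-45, -10, 0], 0, 1],
    [[-45, -10, 0], 0, 1],
    [[-45, -10, 0], 0, 1],
    [[-45, -10, 0], 0, 1],
    [[-45, -10, 0], 0, 1],
    [[-45, -10, 0], 0, 1],
    [[-45, -10, 0], 0, 1],
    [[-45, -10, 20], 0, 1],
    [[-45, -10, 20], 0, 1],
    [[-45, -7, 20], 0, 1],
    [[0, 0, 0], 0, 1],
  ],
)

```text
clock: 1.35
ee_pos: [611.1, 216.5, 161.8]
ee_rot: [[-0.936, 0.351, -0.005], [0.351, 0.936, -0.003], [0.004, -0.004, -1.0]]
force: [-0.9, -0.0, -0.8]
grip_width: 92.1
grip_force: 0.0
```

```bash
cat >> h.py <<'E'
def shot(name,tag):
    from plant import camera,camera_model,monitor
    m=camera_model(name);im=camera(name)[:,:,::-1].copy();cv2.imwrite(f'pics/{tag}.png',im)
    return m,im,monitor.observe()
def to_tool(s,p):
    return s['ee_rot'].T@(np.asarray(p)-s['ee_pos'])
E
python3 - <<'E'
from h import *
m,im,s=shot('wrist','w1')
r=rectify(m,im,610,219,22,60,5)
cv2.imwrite('pics/w1r.png',np.hstack([cv2.resize(im,(480,360)),cv2.resize(r,(320,320))[:320].copy() if 0 else cv2.copyMakeBorder(cv2.resize(r,(320,320)),0,40,0,0,cv2.BORDER_CONSTANT)]))
E
```

```text
(no output)
```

View pics/w1r.png

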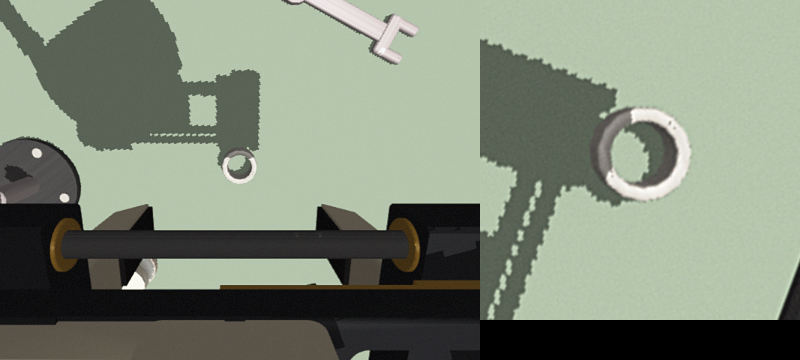

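In the wrist view the collar shows clearly as a ring at about (319,221), with no obstacle between it and the fingers. I'll measure it by its silhouette centroid, cast at mid-height.

```bash
cat >> h.py <<'E'
def blob(mask,u,v,R):
    "centroid, area and width of the filled contour nearest (u,v) within R px"
    mask=cv2.morphologyEx(mask.astype(np.uint8),cv2.MORPH_OPEN,np.ones((3,3)))
    cs,_=cv2.findContours(mask,cv2.RETR_EXTERNAL,cv2.CHAIN_APPROX_NONE)
    best=None
    for c in cs:
        M=cv2.moments(c)
        if M['m00']<60: continue
        x,y=M['m10']/M['m00'],M['m01']/M['m00'];d=np.hypot(x-u,y-v)
        if d<R and (best is None or M['m00']>best[2]): best=(x,y,M['m00'],cv2.minAreaRect(c)[1])
    return best
def grey(im):
    f=im.astype(float);return (f[...,1]-(f[...,0]+f[...,2])/2)<0.06*f.sum(2)/3
E
python3 - <<'E'
from h import *
from plant import camera_model,monitor
s=monitor.observe();m=camera_model('wrist');im=cv2.imread('pics/w1.png')
print(im[300,330],im[150,250],im[222,300:340:4].tolist())
b=blob(grey(im),319,221,30);print(b)
p=plane(m,b[0],b[1],11);print(p,to_tool(s,p))
print('px/mm',400.3/(m['xyz'][2]-11))
for n,u,v in(('scene',421,272),('side',278,367)):
    m=camera_model(n);i=cv2.imread(f'pics/{n}0.png');b=blob(grey(i),u,v,12);print(n,b, plane(m,*b[:2],11) if b else '')
E
```

```text
[174 199 184] [84 96 87] [[238, 243, 245], [138, 157, 144], [172, 196, 180], [174, 200, 182], [170, 194, 179], [116, 134, 122], [85, 99, 89], [80, 92, 84], [88, 100, 88], [195, 207, 213]]
(318.7910447761194, 220.60530679933663, 1708.5, (48.0, 46.0))
[610.96228527 223.19651591  11.        ] [ -0.3853427    5.32930547 152.57152641]
px/mm 1.2918298452518973
scene (420.47364152473637, 271.9537712895377, 205.5, (16.0, 16.0)) [609.47171047 221.96228193  11.        ]
side (277.3240618101545, 367.3792494481236, 377.5, (23.0, 20.0)) [609.98994798 219.77383668  11.        ]
```

Request:
apply_moves(
  rows=[
    [[-0.5, 4, 30], 0, 1],
    [[0, 0, 40], 0, 1],
    [[0, 0, 40], 0, 1],
    [[0, 0, 30], 0, 1],
    [[0, 0, 12], 0, 1],
    [[0, 0, 0], 0, 1],
  ],
)

```text
clock: 2.0
ee_pos: [609.3, 225.0, 14.1]
ee_rot: [[-0.938, 0.346, -0.003], [0.346, 0.938, -0.0], [0.002, -0.001, -1.0]]
force: [0.5, -0.2, 0.0]
grip_width: 91.9
grip_force: 0.0
```

Request:
apply_moves(
  rows=[
    [[0, 0, 0], 0, 1],
    [[0, 0, 0], 0, 1],
  ],
)

```text
clock: 2.2
ee_pos: [611.9, 225.0, 17.3]
ee_rot: [[-0.938, 0.346, 0.004], [0.346, 0.938, 0.001], [-0.003, 0.002, -1.0]]
force: [0.5, -0.7, -0.2]
grip_width: 91.6
grip_force: 0.0
```

```bash
python3 - <<'E'
from plant import monitor,camera,camera_model
import numpy as np
for i in range(5):
    s=monitor.observe();print(s['clock'],s['ee_pos'].round(2),s['q'].round(4),s['dq'].round(3),camera_model('wrist')['xyz'].round(1));camera('side')
E
```

```text
2.2 [611.94 225.04  17.34] [ 2.3490e-01  7.7780e-01  1.3771e+00  1.0000e-04  9.8260e-01 -9.8240e-01] [-0.003  0.     0.006  0.001 -0.002 -0.001] [549.  248.4 174.1]
2.25 [611.81 224.91  17.15] [ 2.3480e-01  7.7800e-01  1.3774e+00  1.0000e-04  9.8250e-01 -9.8240e-01] [-0.     0.004  0.007 -0.    -0.002  0.002] [548.9 248.3 174. ]
2.3 [611.63 224.81  16.87] [ 2.3470e-01  7.7820e-01  1.3778e+00  1.0000e-04  9.8240e-01 -9.8250e-01] [-0.003  0.009  0.006 -0.001 -0.001  0.001] [548.8 248.2 173.7]
2.35 [611.42 224.69  16.5 ] [ 2.3460e-01  7.7870e-01  1.3781e+00  1.0000e-04  9.8220e-01 -9.8250e-01] [-0.001  0.01   0.006 -0.001 -0.002  0.   ] [548.7 248.1 173.3]
2.4 [611.2  224.61  16.15] [ 2.3450e-01  7.7910e-01  1.3784e+00  1.0000e-04  9.8220e-01 -9.8250e-01] [-0.002  0.008  0.004 -0.    -0.002 -0.   ] [548.6 248.1 173. ]
```

Request:
apply_moves(
  rows=[
    [[0, -1.5, 5.5], 0, 1],
    [[0, 0, 0], 0, 1],
    [[0, 0, 0], 0, 1],
    [[0, 0, 0], 0, 1],
    [[0, 0, 0], 0, 0.6],
    [[0, 0, 0], 0, 0.3],
    [[0, 0, 0], 0, 0.3],
    [[0, 0, 0], 0, 0.3],
    [[0, 0, 0], 0, 0.3],
    [[0, 0, 0], 0, 0.3],
    [[0, 0, 0], 0, 0.3],
    [[0, 0, 0], 0, 0.3],
  ],
  squeeze=25,
)

```text
clock: 3.65
ee_pos: [610.1, 223.0, 9.4]
ee_rot: [[-0.938, 0.346, 0.0], [0.346, 0.938, -0.0], [-0.0, 0.0, -1.0]]
force: [-0.3, -0.5, 0.2]
grip_width: 35.1
grip_force: 25.0
```

Request:
apply_moves(
  rows=[
    [[0, 0, -20], 0, 0.3],
    [[0, 0, -40], 0, 0.3],
    [[0, 0, -40], 0, 0.3],
    [[0, -20, -40], 0, 0.3],
    [[5, -35, 0], 0, 0.3],
    [[5, -40, 0], 0, 0.3],
    [[5, -40, 0], 0, 0.3],
    [[5, -40, 0], 0, 0.3],
    [[5, -30, 0], 0, 0.3],
    [[9, -15, 0], 0, 0.3],
    [[0, 0, 0], 0, 0.3],
    [[0, 0, 0], 0, 0.3],
  ],
)

```text
clock: 4.85
ee_pos: [502.4, 28.5, 149.7]
ee_rot: [[-0.938, 0.347, 0.001], [0.347, 0.938, 0.0], [-0.001, 0.001, -1.0]]
force: [0.4, -0.1, -2.0]
grip_width: 34.8
grip_force: 25.0
```

Request:
apply_moves(
  rows=[
    [[0, 0, 0], 0, 0.3],
    [[0, 0, 0], 0, 0.3],
    [[0, 0, 0], 0, 0.3],
  ],
)

```text
clock: 5.15
ee_pos: [502.3, 29.0, 149.3]
ee_rot: [[-0.938, 0.345, -0.0], [0.345, 0.938, 0.0], [0.0, 0.0, -1.0]]
force: [-0.5, -0.6, -0.9]
grip_width: 34.6
grip_force: 25.0
```

```bash
python3 - <<'E'
from h import *
m,im,s=shot('wrist','w2');print(s['ee_pos'],s['grip_width'])
np.save('m2.npy',m,allow_pickle=True)
E
```

```text
[502.19341485  28.95021674 149.25286534] 35.103895502390046
```

View pics/w2.png

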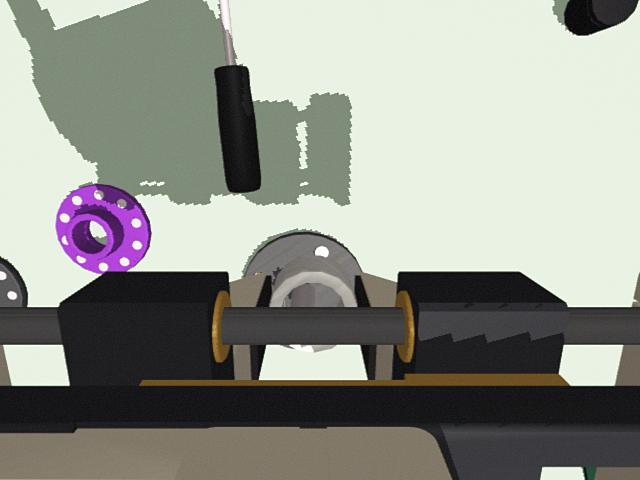

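The wrist view shows the stand base mostly hidden behind the held collar at (303,285), so image-up is tool +x. I'll move the tool back along −x for a clear view.

Request:
apply_moves(
  rows=[
    [[-30, 0, 0], 0, 0.3],
    [[-40, 0, 0], 0, 0.3],
    [[-40, 0, 0], 0, 0.3],
    [[-30, 0, 0], 0, 0.3],
    [[0, 0, 0], 0, 0.3],
    [[0, 0, 0], 0, 0.3],
    [[0, 0, 0], 0, 0.3],
    [[0, 0, 0], 0, 0.3],
  ],
)

```text
clock: 6.0
ee_pos: [632.5, -19.4, 149.7]
ee_rot: [[-0.938, 0.346, -0.0], [0.346, 0.938, 0.0], [0.0, 0.0, -1.0]]
force: [-0.2, 0.1, -0.1]
grip_width: 34.8
grip_force: 25.0
```

```bash
python3 - <<'E'
from h import *
m,im,s=shot('wrist','w3');print(s['ee_pos'])
np.save('m3.npy',m,allow_pickle=True)
p=project(m,[560,6,10]);print(p)
b=blob(grey(im)&(im.sum(2)<450),*p,60);print(b)
if b: print(plane(m,b[0],b[1],10),400/(m['xyz'][2]-10)*100)
u,v=int(p[0]),int(p[1]);cv2.imwrite('pics/w3c.png',cv2.resize(im[max(0,v-130):v+130,u-175:u+175],None,fx=2,fy=2));print(u,v)
E
```

```text
[632.68121862 -19.47425024 149.81566745]
(np.float64(310.1938020549607), np.float64(118.38443711096875))
(303.2869803416049, 108.87164034805028, 15515.0, (144.0, 138.0))
[552.25448847   3.66215195  10.        ] 134.81458328801594
310 118
```

View pics/w3c.png

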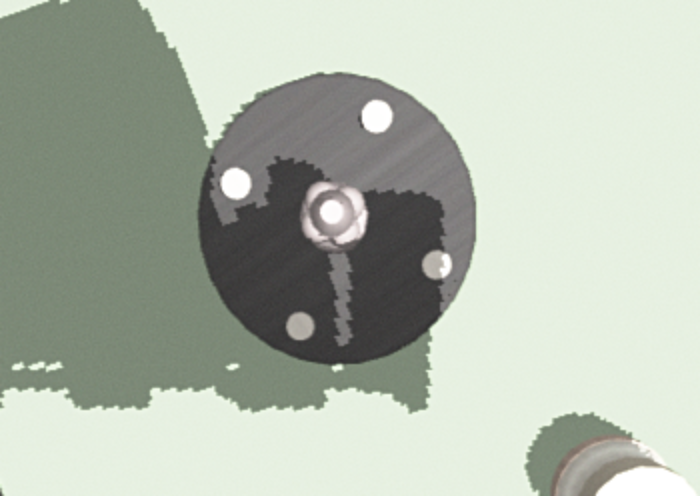

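The crop shows the stand from above: base centre at wrist pixel (303.7,109), stud tip at about (300.5,105.5), nothing in the way.

```bash
python3 - <<'E'
from h import *
from plant import camera_model,camera
m=np.load('m3.npy',allow_pickle=True).item();im=cv2.imread('pics/w3.png')
print('base',plane(m,303.5,109,9),'tip',plane(m,300.5,105.5,79.5),'balls',plane(m,302,107.5,68.5),'screws',plane(m,303.5,111.4,10))
for n,u,v in(('scene',322,281),('side',315,284)):
    c=camera_model(n);i=cv2.imread(f'pics/{n}0.png')
    f=i.astype(int);b=blob(grey(i)&(f.sum(2)<330),u,v,15);print(n,b)
    r=rectify(c,i,557,5,10,70,4)
    k=blob(grey(r)&(r.astype(int).sum(2)<330),280,280,60);print('rect area diam',2*(k[2]/np.pi)**.5/4 if k else None)
# held collar: wrist view
m2,i2,s=shot('scene','s3');m4,i4,s=shot('side','d3')
print(s['ee_pos'])
for c,i in((m2,i2),(m4,i4)): print(project(c,[*s['ee_pos'][:2],s['ee_pos'][2]+2]))
u,v=map(int,project(m2,s['ee_pos']));a=cv2.resize(i2[v-40:v+40,u-40:u+40],(400,400))
u,v=map(int,project(m4,s['ee_pos']));b=cv2.resize(i4[v-40:v+40,u-40:u+40],(400,400));cv2.imwrite('pics/held.png',np.hstack([a,b]))
E
```

```text
base [552.32768821   3.7720901    9.        ] tip [554.31099313   2.95225551  79.5       ] balls [554.84684073   3.31548156  68.5       ] screws [553.90663962   3.2025659   10.        ]
scene (321.22036328871894, 275.70729764181004, 1046.0, (39.59798049926758, 38.18376159667969))
rect area diam 105.38930792456286
side (315.3092401376754, 282.1953931691819, 1259.0, (39.640445709228516, 43.82535934448242))
rect area diam 103.92542119534882
[632.94386281 -19.66097754 149.87569578]
(np.float64(322.1109766806879), np.float64(247.01062023025457))
(np.float64(271.78492092000187), np.float64(219.8840889019949))
```

View pics/held.png

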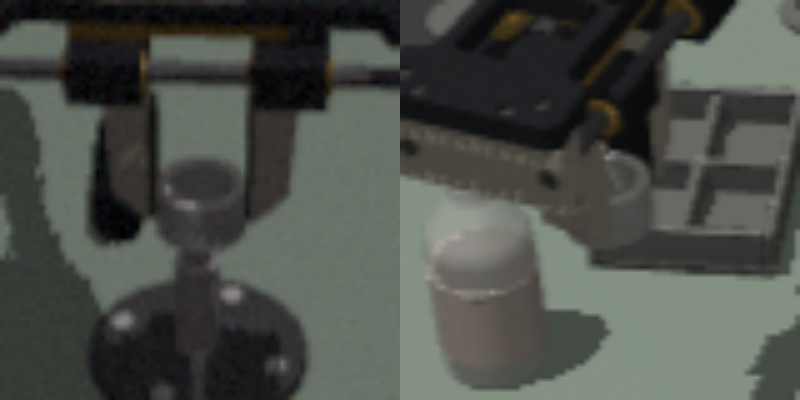

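The collar hangs upright and centred between the fingers. I'll move over the post.

Request:
apply_moves(
  rows=[
    [[30, -2, 0], 0, 0.3],
    [[30, -2, 0], 0, 0.3],
    [[23, -2, 0], 0, 0.3],
    [[0, 0, 20], 0, 0.3],
    [[0, 0, 20], 0, 0.3],
    [[0, 0, 0], 0, 0.3],
    [[0, 0, 0], 0, 0.3],
    [[0, 0, 0], 0, 0.3],
    [[0, 0, 0], 0, 0.3],
    [[0, 0, 0], 0, 0.3],
  ],
)

```text
clock: 7.15
ee_pos: [553.8, 3.0, 110.1]
ee_rot: [[-0.938, 0.346, 0.001], [0.346, 0.938, -0.0], [-0.001, 0.0, -1.0]]
force: [-0.6, 0.9, -1.1]
grip_width: 34.9
grip_force: 25.0
```

```bash
python3 - <<'E'
from h import *
m2,i2,s=shot('scene','s4');m4,i4,s=shot('side','d4');m,iw,s=shot('wrist','w4')
print(s['ee_pos'],s['force'])
def crop(m,i,r=40):
    u,v=map(int,project(m,s['ee_pos']-[0,0,10]));return cv2.resize(i[v-r:v+r,u-r:u+r],(266,266),interpolation=cv2.INTER_CUBIC)
cv2.imwrite('pics/held4.png',np.hstack([crop(m2,i2,30),crop(m4,i4,30),crop(m,iw,60)]))
E
```

```text
[553.51051295   3.07091863 109.69093877] [-0.28085407  0.13894334 -1.05016146]
```

View pics/held4.png

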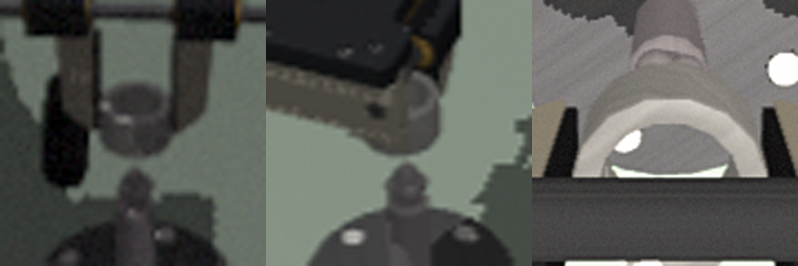

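In both fixed views the collar sits centred over the stud (scene: 134 vs 135, side: about 405 vs 406 in crop pixels). I'll descend in two stages and watch the force.

Request:
apply_moves(
  rows=[
    [[0, 0, 12], 0, 0.3],
    [[0, 0, 12], 0, 0.3],
    [[0, 0, 10], 0, 0.3],
    [[0, 0, 8], 0, 0.3],
    [[0, 0, 6], 0, 0.3],
    [[0, 0, 0], 0, 0.3],
    [[0, 0, 0], 0, 0.3],
    [[0, 0, 0], 0, 0.3],
  ],
)

```text
clock: 8.1
ee_pos: [553.8, 3.1, 61.9]
ee_rot: [[-0.938, 0.346, 0.001], [0.346, 0.938, -0.0], [-0.001, 0.0, -1.0]]
force: [0.2, 0.2, -1.5]
grip_width: 34.6
grip_force: 25.0
```

Request:
apply_moves(
  rows=[
    [[0, 0, 12], 0, 0.3],
    [[0, 0, 12], 0, 0.3],
    [[0, 0, 10], 0, 0.3],
    [[0, 0, 6], 0, 0.3],
    [[0, 0, 1], 0, 0.3],
    [[0, 0, 0], 0, 0.3],
    [[0, 0, 0], 0, 0.3],
    [[0, 0, 0], 0, 0.3],
  ],
)

```text
clock: 8.9
ee_pos: [553.6, 3.1, 20.6]
ee_rot: [[-0.938, 0.346, 0.001], [0.346, 0.938, 0.0], [-0.0, 0.0, -1.0]]
force: [0.1, 1.1, -0.6]
grip_width: 34.6
grip_force: 25.0
```

Request:
apply_moves(
  rows=[
    [[0, 0, 1], 0, 0.3],
    [[0, 0, 0], 0, 0.5],
    [[0, 0, 0], 0, 0.6],
    [[0, 0, 0], 0, 0.6],
    [[0, 0, 0], 0, 0.6],
    [[0, 0, -10], 0, 0.6],
    [[0, 0, -30], 0, 0.7],
    [[0, 0, -40], 0, 0.8],
    [[0, 0, -40], 0, 1],
    [[0, 0, -20], 0, 1],
    [[0, 0, 0], 0, 1],
    [[0, 0, 0], 0, 1],
  ],
)

```text
clock: 10.1
ee_pos: [553.2, 3.1, 159.8]
ee_rot: [[-0.938, 0.346, 0.001], [0.346, 0.938, -0.0], [-0.001, 0.0, -1.0]]
force: [0.2, -0.0, -0.4]
grip_width: 91.5
grip_force: 0.0
```

```bash
python3 - <<'E'
from h import *
m2,i2,s=shot('scene','s5');m4,i4,_=shot('side','d5');print(s['ee_pos'],s['grip_width'])
P=np.array([554,3.2,32])
def crop(m,i,r=40):
    u,v=map(int,project(m,P));return cv2.resize(i[v-r:v+r,u-r:u+r],(400,400),interpolation=cv2.INTER_CUBIC)
for n,m,i in(('scene',m2,i2),('side',m4,i4)):
    # holder re-measure: flange silhouette (dark)
    u,v=(208,273) if n=='scene' else (356,211)
    i0=cv2.imread(f'pics/{n}0.png');f=i0.astype(int);b=blob(grey(i0)&(f.max(2)<130)&(f[...,0]-f[...,1]<20)|0>0,u,v,12);print(n,b,plane(m,*b[:2],6) if b else '')
cv2.imwrite('pics/c5.png',np.hstack([crop(m2,i2),crop(m4,i4)]))
E
```

```text
[552.73680994   3.16612683 158.79831586] 91.56688445987113
scene (207.76796073181615, 274.22132976349843, 373.5, (19.63430404663086, 31.292171478271484)) [ 466.24968555 -244.05732621    6.        ]
side (355.352118829183, 211.79073831367407, 381.5, (25.491174697875977, 21.0190372467041)) [ 461.54860402 -243.54613382    6.        ]
```

View pics/c5.png

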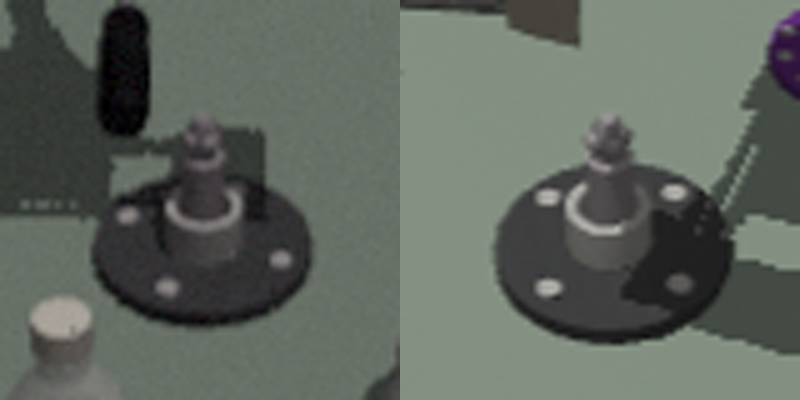

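The collar is home: its rim shows concentric around the post and seated on the base in both views. Next is the dark holder, near (464,−243).

Request:
apply_moves(
  rows=[
    [[-5, -40, 0], 0, 1],
    [[-5, -45, 0], 0, 1],
    [[-5, -45, 0], 0, 1],
    [[-5, -45, 0], 0, 1],
    [[-5, -45, 0], 0, 1],
    [[-6, -41, 0], 0, 1],
    [[0, 0, 0], 0, 1],
    [[0, 0, 0], 0, 1],
    [[0, 0, 0], 0, 1],
    [[0, 0, 0], 0, 1],
    [[0, 0, 0], 0, 1],
  ],
)

```text
clock: 11.3
ee_pos: [492.3, -251.3, 159.3]
ee_rot: [[-0.939, 0.345, -0.0], [0.345, 0.939, 0.0], [0.0, 0.0, -1.0]]
force: [-0.8, 1.2, -0.6]
grip_width: 92.0
grip_force: 0.0
```

```bash
python3 - <<'E'
from h import *
m,im,s=shot('wrist','w6');print(s['ee_pos'])
p=project(m,[464,-243,4]);f=im.astype(int);k=400/(m['xyz'][2]-6)
print(p,im[int(p[1]),int(p[0])],im[5,5])
hsv=cv2.cvtColor(im,cv2.COLOR_BGR2HSV)
for t in(300,360,420):
    b=blob(grey(im)&(f.sum(2)<t),*p,40);print(t,b,plane(m,*b[:2],6) if b else'',72*k)
# light dots inside the flange
x,y=int(p[0]),int(p[1]);M=np.zeros(im.shape[:2],np.uint8);cv2.circle(M,(x,y),50,1,-1)
cs,_=cv2.findContours(((f.min(2)>150)&(M>0)&grey(im)).astype(np.uint8),cv2.RETR_EXTERNAL,cv2.CHAIN_APPROX_NONE)
d=np.array([cv2.minAreaRect(c)[0] for c in cs if 6<len(c)<40],np.float32);print(len(d),d.round().tolist())
if len(d)>4:
    e=cv2.fitEllipse(d);print(e,plane(m,*e[0],8))
E
```

```text
[ 492.34890767 -251.49552387  159.39988856]
(np.float64(309.4344503720078), np.float64(182.43047785730778)) [ 95 113 101] [192 215 200]
300 (308.3683016571223, 181.13115887902174, 6024.5, (91.0, 90.0)) [ 462.55775912 -243.32914334    6.        ] 92.80375239659352
360 (309.3574074074074, 181.78653439153436, 6300.0, (91.0, 90.0)) [ 463.29564965 -242.78696505    6.        ] 92.80375239659352
420 (309.1685878204116, 181.81446391915364, 6333.0, (91.0, 90.0)) [ 463.26545413 -242.93149163    6.        ] 92.80375239659352
6 [[320.0, 218.0], [297.0, 218.0], [338.0, 207.0], [279.0, 205.0], [272.0, 182.0], [278.0, 161.0]]
((309.3398742675781, 182.01031494140625), (74.53079223632812, 76.3487319946289), 23.701475143432617) [ 463.23732718 -242.76343215    8.        ]
```

Request:
apply_moves(
  rows=[
    [[15, -1, 30], 0, 1],
    [[15.4, -0.9, 40], 0, 1],
    [[0, 0, 40], 0, 1],
    [[0, 0, 25], 0, 1],
    [[0, 0, 10], 0, 1],
    [[0, 0, 0], 0, 1],
    [[0, 0, 0], 0, 1],
    [[0, 0, 0], 0, 1],
    [[0, 0, 0], 0, 1],
    [[0, 0, 0], 0, 1],
  ],
)

```text
clock: 12.35
ee_pos: [463.3, -244.0, 15.2]
ee_rot: [[-0.938, 0.346, 0.001], [0.346, 0.938, -0.001], [-0.002, -0.0, -1.0]]
force: [0.7, 0.1, -0.8]
grip_width: 91.9
grip_force: 0.0
```

Request:
apply_moves(
  rows=[
    [[0.5, 0.8, 3], 0, 1],
    [[0, 0, 0], 0, 1],
    [[0, 0, 0], 0, 1],
    [[0, 0, 0], 0, 0.6],
    [[0, 0, 0], 0, 0.3],
    [[0, 0, 0], 0, 0.3],
    [[0, 0, 0], 0, 0.3],
    [[0, 0, 0], 0, 0.3],
    [[0, 0, 0], 0, 0.3],
    [[0, 0, 0], 0, 0.3],
    [[0, 0, 0], 0, 0.3],
  ],
  squeeze=30,
)

```text
clock: 13.45
ee_pos: [462.7, -242.8, 11.4]
ee_rot: [[-0.938, 0.346, 0.0], [0.346, 0.938, 0.0], [-0.0, 0.0, -1.0]]
force: [-1.7, -0.5, 0.4]
grip_width: 34.6
grip_force: 30.0
```

Request:
apply_moves(
  rows=[
    [[0, 0, -20], 0, 0.3],
    [[0, 0, -40], 0, 0.3],
    [[0, 10, -40], 0, 0.3],
    [[0, 40, -10], 0, 0.3],
    [[0, 45, 0], 0, 0.3],
    [[0, 45, 0], 0, 0.3],
    [[0, 45, 0], 0, 0.3],
    [[0, 45, 0], 0, 0.3],
    [[0, 32, 0], 0, 0.3],
    [[0, 0, 0], 0, 0.3],
    [[0, 0, 0], 0, 0.3],
    [[0, 0, 0], 0, 0.3],
  ],
)

```text
clock: 14.65
ee_pos: [553.0, 2.2, 121.3]
ee_rot: [[-0.938, 0.347, -0.001], [0.347, 0.938, -0.0], [0.0, -0.0, -1.0]]
force: [-0.7, 0.1, -1.2]
grip_width: 35.0
grip_force: 30.0
```

Request:
apply_moves(
  rows=[
    [[0, 0, 0], 0, 0.3],
    [[0, 0, 0], 0, 0.3],
    [[0, 0, 0], 0, 0.3],
    [[0, 0, 0], 0, 0.3],
  ],
)

```text
clock: 15.05
ee_pos: [553.4, 2.5, 121.5]
ee_rot: [[-0.938, 0.347, 0.0], [0.347, 0.938, 0.0], [-0.0, 0.0, -1.0]]
force: [0.2, 0.3, -1.2]
grip_width: 34.9
grip_force: 30.0
```

Request:
apply_moves(
  rows=[
    [[0.2, 0.6, 12], 0, 0.3],
    [[0, 0, 12], 0, 0.3],
    [[0, 0, 12], 0, 0.3],
    [[0, 0, 10], 0, 0.3],
    [[0, 0, 8], 0, 0.3],
    [[0, 0, 4], 0, 0.3],
    [[0, 0, 0], 0, 0.3],
    [[0, 0, 0], 0, 0.3],
  ],
)

```text
clock: 15.85
ee_pos: [553.7, 3.6, 63.6]
ee_rot: [[-0.938, 0.346, 0.001], [0.346, 0.938, 0.0], [-0.001, 0.0, -1.0]]
force: [-0.0, 0.1, -0.7]
grip_width: 34.8
grip_force: 30.0
```

Request:
apply_moves(
  rows=[
    [[0, 0, 8], 0, 0.3],
    [[0, 0, 7], 0, 0.3],
    [[0, 0, 3], 0, 0.3],
    [[0, 0, 1], 0, 0.3],
    [[0, 0, 0.5], 0, 0.3],
    [[0, 0, 0], 0, 0.3],
    [[0, 0, 0], 0, 0.3],
  ],
)

```text
clock: 16.55
ee_pos: [553.6, 3.6, 44.1]
ee_rot: [[-0.938, 0.346, 0.0], [0.346, 0.938, 0.0], [-0.0, 0.0, -1.0]]
force: [0.0, -0.5, -0.3]
grip_width: 34.6
grip_force: 30.0
```

Request:
apply_moves(
  rows=[
    [[0, 0, 0.7], 0, 0.3],
    [[0, 0, 0], 0, 0.5],
    [[0, 0, 0], 0, 0.6],
    [[0, 0, 0], 0, 0.6],
    [[0, 0, 0], 0, 0.6],
    [[0, 0, -10], 0, 0.6],
    [[0, 0, -35], 0, 0.7],
    [[0, 0, -40], 0, 0.8],
    [[10, 15, -34], 0, 1],
    [[30, 30, 0], 0, 1],
    [[30, 30, 0], 0, 1],
    [[30, 30, 0], 0, 1],
  ],
)

```text
clock: 17.75
ee_pos: [495.5, 137.8, 163.4]
ee_rot: [[-0.938, 0.347, 0.002], [0.347, 0.938, 0.0], [-0.001, 0.001, -1.0]]
force: [0.2, 0.7, -0.3]
grip_width: 91.5
grip_force: 0.0
```

Request:
apply_moves(
  rows=[
    [[30, 30, 0], 0, 1],
    [[30, 30, 0], 0, 1],
    [[16, 26, 0], 0, 1],
    [[0, 0, 0], 0, 1],
    [[0, 0, 0], 0, 1],
    [[0, 0, 0], 0, 1],
    [[0, 0, 0], 0, 1],
    [[0, 0, 0], 0, 1],
    [[0, 0, 0], 0, 1],
  ],
)

```text
clock: 18.65
ee_pos: [454.8, 243.1, 162.2]
ee_rot: [[-0.938, 0.348, -0.0], [0.348, 0.938, 0.0], [0.0, 0.0, -1.0]]
force: [1.4, 0.7, 0.3]
grip_width: 92.0
grip_force: 0.0
```

```bash
python3 - <<'E'
from h import *
m,im,s=shot('wrist','w7');print(s['ee_pos'])
p=project(m,[427,254,15]);f=im.astype(int);k=400/(m['xyz'][2]-15);print(p,30*k)
for t in(120,180,220):
    b=blob(f.sum(2)<t,*p,40);print(t,b,plane(m,*b[:2],15) if b else'')
m2,i2,s=shot('scene','s7');m4,i4,_=shot('side','d7')
for n,mm,u,v in(('scene',m2,401,226),('side',m4,385,385)):
    i0=cv2.imread(f'pics/{n}0.png');b=blob(i0.astype(int).sum(2)<110,u,v,12);print(n,b,plane(mm,*b[:2],15) if b else '')
P=np.array([554,3.2,40])
def crop(m,i,r=40):
    u,v=map(int,project(m,P));return cv2.resize(i[v-r:v+r,u-r:u+r],(400,400),interpolation=cv2.INTER_CUBIC)
cv2.imwrite('pics/c7.png',np.hstack([crop(m2,i2),crop(m4,i4)]))
E
```

```text
[454.74925186 243.250316   162.2209212 ]
(np.float64(312.74520206744654), np.float64(183.14835472853923)) 39.44293606110682
120 (317.4795647558386, 184.90459129511677, 1256.0, (41.0, 39.0)) [429.50027802 256.90822394  15.        ]
180 (317.33743589743585, 185.0726923076923, 1300.0, (42.0, 40.0)) [429.58251423 256.7629311   15.        ]
220 (317.28227543392876, 185.01051564677562, 1315.5, (42.0, 40.0)) [429.52361632 256.73994676  15.        ]
scene (400.6844262295082, 225.71857923497265, 122.0, (13.0, 11.0)) [428.17019863 255.74728535  15.        ]
side (384.00467289719626, 385.4080996884735, 321.0, (23.0, 16.0)) [426.88436032 256.03080343  15.        ]
```

View pics/c7.png

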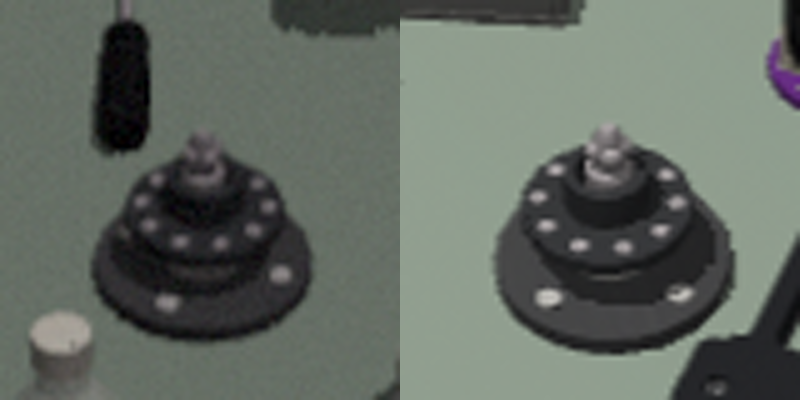

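The holder is seated flange down and hub up on the collar, concentric with the post in both views. The cap measures (429.5,256.8), with about a 30 mm silhouette.

Request:
apply_moves(
  rows=[
    [[14, 2, 30], 0, 0.65],
    [[14.5, 1.8, 40], 0, 0.65],
    [[0, 0, 40], 0, 0.65],
    [[0, 0, 25], 0, 0.65],
    [[0, 0, 14], 0, 0.65],
    [[0, 0, 0], 0, 0.65],
    [[0, 0, 0], 0, 0.65],
    [[0, 0, 0], 0, 0.65],
    [[0, 0, 0], 0, 0.65],
    [[0, 0, 0], 0, 0.65],
    [[0, 0, 0], 0, 0.65],
    [[0, 0, 0], 0, 0.65],
  ],
)

```text
clock: 20.0
ee_pos: [429.2, 257.2, 13.5]
ee_rot: [[-0.938, 0.346, 0.0], [0.346, 0.938, 0.0], [-0.0, 0.0, -1.0]]
force: [0.0, 0.8, 0.4]
grip_width: 59.4
grip_force: 0.0
```

Request:
apply_moves(
  rows=[
    [[0, -0.4, 3.5], 0, 0.65],
    [[0, 0, 0], 0, 0.65],
    [[0, 0, 0], 0, 0.65],
    [[0, 0, 0], 0, 0.4],
    [[0, 0, 0], 0, 0.22],
    [[0, 0, 0], 0, 0.22],
    [[0, 0, 0], 0, 0.22],
    [[0, 0, 0], 0, 0.22],
    [[0, 0, 0], 0, 0.22],
    [[0, 0, 0], 0, 0.22],
  ],
  squeeze=45,
)

```text
clock: 21.0
ee_pos: [429.0, 256.8, 9.8]
ee_rot: [[-0.938, 0.346, 0.0], [0.346, 0.938, 0.0], [-0.0, 0.0, -1.0]]
force: [-0.5, 0.3, 0.2]
grip_width: 28.8
grip_force: 45.0
```

Request:
apply_moves(
  rows=[
    [[0, 0, -20], 0, 0.22],
    [[0, 0, -40], 0, 0.22],
    [[-4, -5, -45], 0, 0.22],
    [[-30, -20, -45], 0, 0.22],
    [[-35, -25, 0], 0, 0.22],
    [[-35, -25, 0], 0, 0.22],
    [[-35, -25, 0], 0, 0.22],
    [[-35, -25, 0], 0, 0.22],
    [[-35, -25, 0], 0, 0.22],
    [[-35, -25, 0], 0, 0.22],
    [[-20, -20, 0], 0, 0.22],
    [[0, 0, 0], 0, 0.22],
  ],
)

```text
clock: 22.2
ee_pos: [607.4, -17.4, 153.1]
ee_rot: [[-0.937, 0.35, 0.0], [0.35, 0.937, -0.001], [-0.001, -0.001, -1.0]]
force: [0.1, 0.4, -0.2]
grip_width: 29.2
grip_force: 45.0
```

Request:
apply_moves(
  rows=[
    [[0, 0, 0], 0, 0.22],
    [[0, 0, 0], 0, 0.22],
    [[0, 0, 0], 0, 0.22],
    [[0, 0, 0], 0, 0.22],
    [[0, 0, 0], 0, 0.22],
    [[0, 0, 0], 0, 0.22],
  ],
)

```text
clock: 22.8
ee_pos: [606.2, -13.3, 153.9]
ee_rot: [[-0.938, 0.346, 0.0], [0.346, 0.938, 0.0], [-0.0, 0.0, -1.0]]
force: [0.4, 0.5, -0.7]
grip_width: 29.3
grip_force: 45.0
```

```bash
python3 - <<'E'
from h import *
m,im,s=shot('wrist','w8');print(s['ee_pos'],s['grip_width'])
f=im.astype(int)
p=project(m,[554,3.2,79.5]);x,y=map(int,p);print(p)
print(f.sum(2)[y-14:y+15:2,x-14:x+15:2]//3)
g=(f.sum(2)/3)
for t in (235,245):
    b=blob(g>t,*p,8);print(t,b,plane(m,*b[:2],79.5) if b else'')
b=blob(g>110,*p,12);print(b,plane(m,*b[:2],70) if b else'')
# hub outer (dark) and base
for z,r,nm in((10,50,'base'),(58,18,'hub'),(40,36,'flange')):
    q=project(m,[554,3.2,z]);print(nm,np.round(q,1),r*400/(m['xyz'][2]-z))
b=blob(grey(im)&(g<150),*project(m,[554,3.2,10]),40);print('all',b)
E
```

```text
[606.203091   -13.42281947 153.81773962] 28.905719286742123
(np.float64(307.2427771196256), np.float64(154.85421292984904))
[[ 48  34  76 116 134 139 133 153 182 172 168 147 101  59  89]
 [ 41  71 125 136 145 149 149 133 149 131 128 135 155  99  62]
 [ 43 105 135 148 152 165 130 125 122 134 147 153 141 133  91]
 [113 119 138 149 115 116 124 128 124 122 134 161 156 145 150]
 [134 113 136 117 113 120 128 132 127 128 122 133 158 154 239]
 [143 115 109 112 117 123 136 149 143 131 133 121 139 137 216]
 [153 137  96 106 114 155 177 173 171 153 131 121 118 245 229]
 [138 126 100 105 115 172 174 171 170 170 130 122 122 233 241]
 [113 137 101 105 111 173 172 171 168 171 126 118 106 228 254]
 [113 139 108  96 107 164 176 169 169 153 114 109 112 226 254]
 [108 138 125  93  99 106 154 171 145 112 110  98 242 222 250]
 [ 94 127 142 121  96  99 101 101 101 101 102 126 161 233 112]
 [ 41 113 127 134 122  95  99  99  96  95 117 143 138 202  90]
 [ 33  47  99 114 116 114 114 107 130 138 137 130 113 112 112]
 [ 56  32  42 115 128 123 134 111 105 113 116 115 117 122  53]]
235 None 
245 None 
None 
base [308.5 149.9] 66.47604855970981
hub [307.7 153. ] 28.474227373250066
flange [308.  151.7] 53.16394882896097
all (308.1207501125406, 147.09714028478686, 14069.0, (136.0, 132.0))
```

Request:
apply_moves(
  rows=[
    [[30, -1, 0], 0, 0.22],
    [[24.7, -1.6, 0], 0, 0.22],
    [[0, 0, 20], 0, 0.22],
    [[0, 0, 20], 0, 0.22],
    [[0, 0, 18], 0, 0.22],
    [[0, 0, 0], 0, 0.22],
    [[0, 0, 0], 0, 0.22],
    [[0, 0, 0], 0, 0.22],
    [[0, 0, 0], 0, 0.22],
    [[0, 0, 0], 0, 0.22],
    [[0, 0, 0], 0, 0.22],
    [[0, 0, 0], 0, 0.22],
  ],
)

```text
clock: 24.05
ee_pos: [554.1, 2.8, 96.0]
ee_rot: [[-0.938, 0.346, 0.0], [0.346, 0.938, 0.0], [-0.0, 0.0, -1.0]]
force: [-0.7, -0.5, -0.4]
grip_width: 28.7
grip_force: 45.0
```

```bash
python3 - <<'E'
from h import *
m2,i2,_=shot('scene','s9');m4,i4,s=shot('side','d9');print(s['ee_pos'],s['force'])
P=s['ee_pos']
for n,m,i in(('scene',m2,i2),('side',m4,i4)):
    g=i.astype(int).sum(2)//3
    for z in (P[2]-9+5,P[2]-9+12,79.5,68,62):
        u,v=project(m,[P[0],P[1],z]);u0,v0=int(round(u)),int(round(v))
        print(n,round(z),round(u,1),v0,u0-16,g[v0,u0-16:u0+17].tolist())
E
```

```text
[554.06890582   2.77755117  95.81056966] [ 0.2687191  -0.42587271  0.4936149 ]
scene 92 321.4 247 305 [9, 9, 6, 1, 4, 31, 77, 72, 52, 43, 23, 4, 8, 7, 6, 3, 6, 3, 0, 0, 2, 10, 11, 12, 42, 64, 85, 96, 106, 106, 106, 106, 107]
scene 99 321.4 244 305 [11, 2, 18, 39, 49, 50, 49, 50, 24, 10, 2, 10, 1, 3, 3, 8, 1, 7, 2, 0, 3, 4, 2, 6, 41, 46, 50, 50, 47, 62, 86, 102, 109]
scene 80 321.4 251 305 [3, 0, 6, 0, 4, 58, 99, 105, 107, 106, 98, 70, 33, 6, 0, 0, 6, 15, 5, 10, 32, 71, 93, 103, 105, 107, 106, 107, 106, 102, 104, 105, 106]
scene 68 321.5 256 305 [53, 53, 81, 100, 104, 104, 107, 107, 107, 104, 96, 69, 49, 46, 53, 45, 45, 53, 54, 48, 38, 39, 71, 93, 104, 104, 105, 105, 107, 106, 104, 106, 106]
scene 62 321.5 258 305 [55, 50, 54, 100, 106, 69, 77, 73, 44, 28, 22, 21, 46, 49, 45, 44, 44, 42, 42, 55, 46, 28, 16, 11, 36, 41, 42, 50, 53, 55, 56, 54, 52]
side 92 313.0 251 297 [85, 75, 69, 85, 76, 69, 69, 69, 69, 69, 68, 67, 68, 69, 70, 70, 68, 66, 57, 27, 9, 8, 9, 9, 61, 123, 137, 137, 136, 137, 137, 136, 137]
side 99 312.8 248 297 [69, 68, 69, 69, 69, 69, 68, 69, 60, 38, 29, 25, 52, 71, 71, 70, 69, 67, 48, 20, 8, 8, 6, 7, 61, 123, 136, 137, 137, 136, 137, 137, 137]
side 80 313.1 256 297 [136, 136, 136, 137, 137, 137, 137, 136, 137, 137, 136, 112, 65, 22, 9, 14, 12, 22, 35, 21, 10, 33, 92, 128, 136, 136, 136, 136, 137, 136, 137, 137, 137]
side 68 313.3 260 297 [136, 137, 137, 137, 136, 136, 136, 136, 107, 94, 67, 53, 52, 63, 73, 69, 69, 77, 87, 82, 68, 64, 39, 28, 29, 31, 51, 98, 129, 136, 136, 136, 137]
side 62 313.4 262 297 [137, 136, 137, 137, 137, 108, 82, 76, 60, 52, 50, 36, 23, 63, 68, 59, 58, 65, 68, 66, 60, 75, 57, 32, 26, 27, 26, 26, 27, 31, 95, 130, 94]
```

The cap is aligned over the stud within about 1 mm in both fixed views. I'll go down onto the taper and read the forces.

Request:
apply_moves(
  rows=[
    [[0, 0, 5], 0, 0.22],
    [[0, 0, 4], 0, 0.22],
    [[0, 0, 2], 0, 0.22],
    [[0, 0, 0], 0, 0.22],
    [[0, 0, 0], 0, 0.22],
  ],
)

```text
clock: 24.65
ee_pos: [554.0, 2.8, 84.6]
ee_rot: [[-0.938, 0.346, -0.0], [0.346, 0.938, 0.0], [0.0, 0.0, -1.0]]
force: [-0.4, -0.2, 0.6]
grip_width: 28.9
grip_force: 45.0
```

Request:
apply_moves(
  rows=[
    [[0, 0, 1], 0, 0.22],
    [[0, 0, 0], 0, 0.22],
    [[0, 0, 0], 0, 0.22],
    [[0, 0, 0], 0, 0.22],
  ],
)

```text
clock: 25.05
ee_pos: [554.1, 2.8, 83.8]
ee_rot: [[-0.938, 0.346, 0.0], [0.346, 0.938, 0.0], [-0.0, 0.0, -1.0]]
force: [-0.4, 0.1, -0.2]
grip_width: 29.2
grip_force: 45.0
```

Request:
apply_moves(
  rows=[
    [[0, 0, 1], 0, 0.22],
    [[0, 0, 1], 0, 0.22],
    [[0, 0, 0], 0, 0.22],
    [[0, 0, 0], 0, 0.22],
  ],
)

```text
clock: 25.45
ee_pos: [554.1, 2.7, 81.8]
ee_rot: [[-0.938, 0.346, 0.0], [0.346, 0.938, -0.0], [-0.0, 0.0, -1.0]]
force: [-0.9, -0.7, 1.4]
grip_width: 28.8
grip_force: 45.0
```

Request:
apply_moves(
  rows=[
    [[0, 0, 1], 0, 0.22],
    [[0, 0, 0], 0, 0.22],
    [[0, 0, 0], 0, 0.22],
    [[0, 0, 0], 0, 0.22],
  ],
)

```text
clock: 25.85
ee_pos: [554.3, 2.6, 81.1]
ee_rot: [[-0.938, 0.346, 0.001], [0.346, 0.938, -0.0], [-0.001, 0.0, -1.0]]
force: [-0.8, -1.2, 6.0]
grip_width: 28.7
grip_force: 45.0
```

Vertical force is rising at the height where the balls should be, and lateral force is small. I'll press on.

Request:
apply_moves(
  rows=[
    [[0, 0, 1], 0, 0.22],
    [[0, 0, 0], 0, 0.22],
    [[0, 0, 1], 0, 0.22],
    [[0, 0, 0], 0, 0.22],
    [[0, 0, 0], 0, 0.22],
  ],
)

```text
clock: 26.35
ee_pos: [554.6, 2.8, 79.4]
ee_rot: [[-0.938, 0.346, 0.002], [0.346, 0.938, -0.0], [-0.002, 0.0, -1.0]]
force: [-1.3, -0.2, 6.0]
grip_width: 29.2
grip_force: 45.0
```

Request:
apply_moves(
  rows=[
    [[0, 0, 1], 0, 0.22],
    [[0, 0, 0], 0, 0.22],
    [[0, 0, 1], 0, 0.22],
    [[0, 0, 0], 0, 0.22],
    [[0, 0, 0], 0, 0.22],
  ],
)

```text
clock: 26.85
ee_pos: [553.9, 2.8, 76.3]
ee_rot: [[-0.938, 0.346, -0.0], [0.346, 0.938, 0.0], [0.0, -0.0, -1.0]]
force: [-0.8, -1.0, -1.1]
grip_width: 28.7
grip_force: 45.0
```

The force has dropped away, so the cap has clicked past the balls. I'll continue down to the shoulder.

Request:
apply_moves(
  rows=[
    [[0, 0, 2], 0, 0.22],
    [[0, 0, 2], 0, 0.22],
    [[0, 0, 2], 0, 0.22],
    [[0, 0, 0], 0, 0.22],
    [[0, 0, 0], 0, 0.22],
  ],
)

```text
clock: 27.35
ee_pos: [553.8, 2.9, 70.5]
ee_rot: [[-0.938, 0.346, -0.001], [0.346, 0.938, 0.0], [0.001, -0.0, -1.0]]
force: [0.1, 0.6, -1.8]
grip_width: 29.1
grip_force: 45.0
```

Request:
apply_moves(
  rows=[
    [[0, 0, 1], 0, 0.22],
    [[0, 0, 0], 0, 0.22],
    [[0, 0, 0], 0, 0.22],
    [[0, 0, 0], 0, 0.22],
  ],
)

```text
clock: 27.75
ee_pos: [554.1, 2.8, 69.9]
ee_rot: [[-0.938, 0.346, 0.0], [0.346, 0.938, 0.0], [-0.0, 0.0, -1.0]]
force: [-0.5, 0.3, -0.8]
grip_width: 29.0
grip_force: 45.0
```

Request:
apply_moves(
  rows=[
    [[0, 0, 1], 0, 0.22],
    [[0, 0, 0], 0, 0.22],
    [[0, 0, 0], 0, 0.22],
    [[0, 0, 0], 0, 0.22],
  ],
)

```text
clock: 28.15
ee_pos: [554.3, 2.8, 69.1]
ee_rot: [[-0.938, 0.346, 0.001], [0.346, 0.938, 0.0], [-0.001, 0.0, -1.0]]
force: [-0.7, 0.8, 4.9]
grip_width: 29.0
grip_force: 45.0
```

Request:
apply_moves(
  rows=[
    [[0, 0, 0.7], 0, 0.22],
    [[0, 0, 0], 0, 0.22],
    [[0, 0, 0], 0, 0.22],
    [[0, 0, 0], 0, 0.22],
  ],
)

```text
clock: 28.55
ee_pos: [554.4, 2.8, 69.0]
ee_rot: [[-0.938, 0.346, 0.001], [0.346, 0.938, -0.0], [-0.001, 0.0, -1.0]]
force: [-2.0, 0.4, 8.4]
grip_width: 29.1
grip_force: 45.0
```

Request:
apply_moves(
  rows=[
    [[0, 0, 0.3], 0, 0.22],
    [[0, 0, 0], 0, 0.22],
    [[0, 0, 0], 0, 0.22],
    [[0, 0, 0], 0, 0.22],
    [[0, 0, 0], 0, 0.22],
    [[0, 0, 0], 0, 0.22],
    [[0, 0, 0], 0, 0.22],
  ],
)

```text
clock: 29.25
ee_pos: [554.4, 2.8, 68.9]
ee_rot: [[-0.938, 0.346, 0.001], [0.346, 0.938, -0.0], [-0.001, 0.0, -1.0]]
force: [-2.9, 0.3, 11.9]
grip_width: 28.9
grip_force: 45.0
```

Request:
apply_moves(
  rows=[
    [[0, 0, 0], 0, 0.22],
    [[0, 0, 0], 0, 0.22],
    [[0, 0, 0], 0, 0.22],
    [[0, 0, 0], 0, 0.22],
    [[0, 0, 0], 0, 0.22],
    [[0, 0, 0], 0, 0.22],
    [[0, 0, 0], 0, 0.22],
  ],
)

```text
clock: 29.95
ee_pos: [554.4, 2.8, 69.0]
ee_rot: [[-0.938, 0.346, 0.002], [0.346, 0.938, -0.0], [-0.001, 0.0, -1.0]]
force: [-2.9, 0.8, 11.9]
grip_width: 29.2
grip_force: 45.0
```

The push is steady at about 12 N with the TCP at 69.0 mm, which matches the cap's home height (59.5 + 9.8). Handing in.

```bash
python3 -c "
from plant import job;print(job.finish_job())"
```

```text
the job is handed in; nothing more can be done
None
```

I handed the job in with the collar and tip holder home on the post and the cap clicked past the balls onto the shoulder, the gripper still pressing it down with a steady 12 N or so; the hand-in gave no verdict.

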